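Clear the stem cutter's bed into its catch bin

ROBOT

A 6-joint arm with a two-finger parallel gripper is mounted at the origin on the work surface. World frame = base frame: x ahead of the robot, y to its left, z up, the work surface at z = 0. Lengths are in m, angles in rad, forces in N, time in s.
With the tool pointing down it reaches from about 0.425 to 0.95 m from the base axis. Payload 3.5 kg.
Tool frame: the origin (TCP) lies at the very end of the fingers, on their centre line; the grasp point (between the pads) lies 19 mm behind it; z points along the fingers, y is the line along which they close (so a half turn about z gives the same grasp; the last joint's range is limited). The gripper opens to 85 mm and grips with 20 to 120 N. Pads are 22 mm wide; open, the fingers measure 114 mm over their backs; the gripper's body (76 mm by 85 mm) begins 54 mm behind the grasp point. The pads swing forward as they close: fully open they stand 13 mm farther back than shut.
Start: joints at [-1.491, 0.286, 1.577, -0, 1.279, -0.15], TCP at [0.154, -0.657, 0.231] pointing down, gripper open.
Joint ranges: [-2.77, 2.77], [-0.9, 2.22], [0.21, 2.48], [-1.53, 4.67], [0.24, 2.81], [-2.84, 2.84]. Speed limits (rad/s): [2.79, 2.79, 3.14, 3.14, 3.14, 3.14].

INTERFACE

Orientations are given as a unit quaternion [x, y, z, w].
In Python, from plant import ctrl gives the robot as it stands.
- The arm moves only by the tool carry_out, never from a script. Its argument "deltas" is one flat list of numbers, 6 for each row, row after row: the shift along the tool's x, y, z in m, then the turn, a rotation vector about the tool's x, y, z in rad. A call has 1 to 5 rows; each row is the pose to reach, as a shift and turn from the pose commanded when the call began, along the tool's axes at that moment; what a row does not reach only later rows make up. A row lasts 1/8 s, in which the tool goes at most 62.5 mm and 10.7 degrees, less where a joint would pass 70% of its speed; a pose out of reach is approached as far as the arm can. A call with a gripper value outside its range is refused whole. "grip" is the opening in per cent of the stroke, from 0 (shut) to 100 (fully open), set as the call begins (left out, the last holds). The fingers move at their own pace and stop on an object; "grip_force" is the grip in N (left out, the last holds). Time passes only in rows, so rows that repeat a pose let the fingers close. It gives the time, the measured TCP pose, the force, the opening and the grip force at its end, in the units of the state.
- ctrl.get_state(): the state, without advancing time (a new reading comes with each control period).
- ctrl.read_camera(name): name is "scene" or "top" or "wrist"; returns (picture, depth): 400x640x3 uint8, red, green, blue; 400x640 float32, m along the optical axis (not along the pixel's ray), 0 where there is no reading.
- ctrl.camera_model(name): a dict with "intrinsics" (3x3 intrinsics, pixels), "k1" (the pictures are not rectified: a ray, as slopes to the right and down, at radius r is drawn at 1 + k1 r^2 times it, then the intrinsics apply), "extrinsics" (4x4, takes a point from world to camera coordinates); the wrist camera has in their place "hand_eye" (4x4, takes a point from camera to tool coordinates, whose origin is the TCP and whose axes are the flange's). Camera axes: x right, y down, z forward; pixel columns grow to the right and rows downward; lengths in m; the calibration is good to about 2 mm. A picture is of the moment at which its call begins: read the wrist's pose just before it. camera_model takes no time and is no camera call.
- ctrl.sign_off(): hands the job in; it is judged then, once.
Trained networks look in the newest picture that a camera, given by its name, has taken for a name from the list of things; names that differ only in an ending like _2 or _b are one class to them, and where a whole thing is asked for, a point or a joint stands for the part that bears it (a point fixed in the world has none). Each returns a list of dicts, best first, with "score" (0 to 1); they miss things now and then, are a little off and sometimes report something else, mostly with a low value. They report only what shows in the picture. A call takes as long as a camera call. They do not tell look-alikes from the thing itself.
- ctrl.find_in(camera, query): "uv" ([column, row] in pixels, amid what is visible of it).
The state is a dict: "time": time; "qpos": joint angles; "dq": joint speeds; "joint_efforts": joint torques, N m; "eef_pos": TCP position; "tcp_rot": TCP orientation; "contact_force": force on the tool from outside, world axes, zero at the start; "wrist_torque": the same for the moment, N m; "opening": opening from 0.0 (shut) to 1.0 (fully open); "finger_force": force on a finger pad.
Only numpy, scipy, OpenCV 4.12 (cv2) and the standard library are available. Lean on these libraries where they do the work, as an engineer would, in place of code of your own. Each camera call takes 0.05 s, during which the arm holds its last target. There are 200 camera calls.

TASK

First slide the blue catch bin along its rail until its yellow pointer lines up with the green mark, so that it hangs under the chute gap of the stem cutter. Then pick up the brush and sweep all four stem and stake offcuts off the cutter's bed through the gap into the bin, moving them only with the brush and keeping clear of the raised blade. Finally set the brush back in the middle of its black mat, bristles down and lined up with the mat, and leave everything else where it stands.

Things in the scene. Friction and masses are not known exactly. Their poses are not given: they have to be found in the camera images.
- cutter: Green and aluminium bench stem cutter, fixed, turned up to 0.15 rad. Origin: on the table under the middle of its bed; +x points away from the robot to chute and bin, +y to the robot's left. The bed is 100 mm above the table, x -95 to +95, y -130 to +130 mm; near (-x) edge open, fence 25 mm high at y +122 to +130. At y -130 to -200 stands the 150 mm high drive housing with the blade.
- chute (a point): Middle of the chute lip's far edge, on the bed's surface: x +110, y 0 mm of the cutter, 100 mm above the table. A green fence 25 mm high stands along the bed's far edge (x 80 to 90) save for the chute gap at y -90 to +90 mm, where the bed runs on flat as a lip to x +110, ending above the bin's near rim.
- mark (a point): Green band (10 mm wide) on the rail, at x +100, y +117 mm of the cutter; point 84 mm above the table. The rail, a 10 mm steel bar, runs along the cutter's y at x +100 mm, 76 mm above the table, from y -130 to +270, with a post at its +y end.
- pointer (a point): Tip of the bin's yellow pointer, which moves along the rail with the bin; it lines up when it and the mark have the same y in the cutter's frame. 117 mm in +y and 58 mm in -x from the bin's middle.
- catch_bin (a joint): Bin's place along the rail in m, 0 to 0.2; grows as the bin slides in the cutter's -y direction (robot's right). The bin's middle is at y = 150 mm minus this; the pointer is on the mark at 0.15. Starts at 0.01 to 0.07. Slides stiffly (2.5 N), stays where it is left, cannot lift off. It can be pushed on an end wall, from outside or inside.
- bin_in (a point): Centre of the inner floor of the blue catch bin, 20 mm above the table. Axes as the cutter's. Open-topped, outside 100 mm (x) by 208 mm (y), rim 81 mm above the table, walls 4 mm, inside 92 by 200 mm. Its middle is 158 mm in +x from the cutter's middle.
- brush: Block brush, about 160 g: cream bristles 126 x 36 mm, 30 mm high (rigid), red block 130 x 40 x 16 mm above them, and on top a wooden grip ridge 90 mm long, 22 mm wide, from 46 to 86 mm above the bristles' ends. Origin: middle of the bristles' underside; x along its length, z up. Pinch the ridge across its width (along y).
- brush_grip (a point): Middle of the brush's grip ridge, 68 mm above the bristles' ends.
- brush_mat: Black rubber mat, 190 x 90 x 4 mm, fixed; x along its length. Origin: centre of its underside, on the table. Lies on the robot's left or right; the brush starts on it, bristles down.
- twig_a: Brown forked twig offcut (Y shape), about 44 x 44 mm, 18 mm thick, 18 g, lying flat on the bed. Origin: under the fork.
- twig_b: Brown forked twig offcut (Y shape), about 48 x 48 mm, 18 mm thick, 18 g. Origin: under the fork.
- stake_a: Tan square stake offcut, 36 x 22 x 22 mm, 16 g. Origin: centre of its underside.
- stake_b: Green stake offcut, 28 x 24 x 22 mm, 14 g. Origin: centre of its underside.
- blade: Raised cutter blade with a red handle, upright on the cutter's -y side at x +55, y -148 mm of the cutter, on a grey pivot block 210 mm high, reaching 295 mm above the table. Origin at its lower end, 185 mm up. Do not touch.
- pin_tray: Grey shallow tray of pins, 130 x 85 x 25 mm, fixed, on the side of the robot where the brush mat is not.
- vase: White cup-shaped vase, 76 mm across, 110 mm high; bystander. Origin: underside.
- ribbon_spool: Orange ribbon spool, 68 mm across, 33 mm high; bystander. Origin: underside.
- mist_bottle: Green bottle, 60 mm across, 150 mm high; bystander. Origin: underside.
- pot: Terracotta pot, 90 mm across, 75 mm high; bystander. Origin: underside.
Not all that is in view belongs to the job. There is more than one size of the brush; the job needs the smallest.

How it is judged:
On the way, in this order (a step that is already met when the one before it is completed fails the run):
1. the bin's pointer stands on the green mark (within 12 mm) before the sweeping (value of joint catch_bin between 0.138 and 0.162 m), for 0.2 s.
2. the brush is lifted from its mat and brought over the cutter's bed (height (world z) of brush above 0.085 m and horizontal distance between brush and cutter below 0.14 m), for 0.1 s.
3. all four offcuts are in the bin, with the bin at the mark (all of step 1 and x of twig_a in the frame of bin_in between -0.05 and 0.05 m and y of twig_a in the frame of bin_in between -0.104 and 0.104 m and z of twig_a in the frame of bin_in between -0.02 and 0.055 m and x of twig_b in the frame of bin_in between -0.05 and 0.05 m and y of twig_b in the frame of bin_in between -0.104 and 0.104 m and z of twig_b in the frame of bin_in between -0.02 and 0.055 m and x of stake_a in the frame of bin_in between -0.05 and 0.05 m and y of stake_a in the frame of bin_in between -0.104 and 0.104 m and z of stake_a in the frame of bin_in between -0.02 and 0.055 m and x of stake_b in the frame of bin_in between -0.05 and 0.05 m and y of stake_b in the frame of bin_in between -0.104 and 0.104 m and z of stake_b in the frame of bin_in between -0.02 and 0.055 m), for 0.2 s.
At the end, for the whole second after the job is handed in: All four offcuts lie in the catch bin, its pointer within 12 mm of the green mark; the brush stands bristles down on its mat, its middle within 35 mm of the mat's and its length within 0.35 rad of the mat's; all at rest (all of step 3 and horizontal distance between brush and brush_mat below 0.035 m and angle between brush's own z axis and vertical below 0.12 rad and z of brush in the frame of brush_mat below 0.012 m and angle between the x axis of brush and the x axis of brush_mat, either way round below 0.35 rad and linear speed of brush below 0.02 m/s and linear speed of each of twig_a, twig_b, stake_a, stake_b below 0.03 m/s); the robot touches nothing.
It fails at once if an offcut is touched by the gripper or arm instead of the brush (contact force between any of the fingers, the arm and twig_a above 0.3 N or contact force between any of the fingers, the arm and twig_b above 0.3 N or contact force between any of the fingers, the arm and stake_a above 0.3 N or contact force between any of the fingers, the arm and stake_b above 0.3 N).
It fails at once if the raised blade is touched (contact force between blade and the fingers above 1 N or contact force between blade and the arm above 1 N or contact force between blade and brush above 1 N).
It fails at once if a bystander is moved by more than 30 mm or knocked over (distance of any of vase, ribbon_spool, mist_bottle, pot from where it was at the start of the episode above 0.03 m or angle between any of vase, ribbon_spool, mist_bottle, pot's own z axis and vertical above 0.5 rad).
It also fails if it takes over 67 s, if anything falls off the work surface, if the arm or the gripper's body presses on something with over 40 N, if the wrist force passes 120 N, or if a joint passes its speed limit or range.

## Working session

There is one attempt and no reset: what is moved stays moved. The work goes in short steps, Python scripts to look and compute and a tool call to move; the robot and the scene stay as the last step left them, time stands still between calls to the robot, and variables do not carry over. Pictures are saved under pics/ and viewed, at most 10 in all, crops included, and the job is handed in when it is done.

Besides the shell and the picture viewer there is one more tool, called after "Call:" by a JSON object that holds its "name" and its "arguments". carry_out: Moves the arm, as the interface text tells. Its arguments: {"type":"object","properties":{"deltas":{"type":"array"},"grip":{"type":"number"},"grip_force":{"type":"number"}},"required":["deltas"]}

```bash
ls; mkdir -p pics
cat > h.py <<'E'
import numpy as np, cv2
from plant import ctrl
from scipy.spatial.transform import Rotation as R
def cam(n):
    m=ctrl.camera_model(n); K=np.array(m['intrinsics']);k1=m['k1']
    if n=='wrist':
        s=ctrl.get_state(); T=np.eye(4);T[:3,:3]=R.from_quat(s['tcp_rot']).as_matrix();T[:3,3]=s['eef_pos']
        C=T@np.array(m['hand_eye'])
    else: C=np.linalg.inv(np.array(m['extrinsics']))
    return K,k1,C
def ray(c,uv):
    K,k1,C=c; uv=np.atleast_2d(uv).astype(float)
    d=cv2.undistortPoints(uv[:,None],K,np.array([k1,0,0,0,0.]))[:,0]
    return np.c_[d,np.ones(len(d))]
def at_depth(c,uv,z):
    r=ray(c,uv)*np.atleast_1d(z)[:,None]; return r@c[2][:3,:3].T+c[2][:3,3]
def at_z(c,uv,h):
    r=ray(c,uv)@c[2][:3,:3].T; o=c[2][:3,3]; return o+r*((h-o[2])/r[:,2])[:,None]
def cloud(c,dep):
    v,u=np.mgrid[:400,:640]; P=at_depth(c,np.c_[u.ravel(),v.ravel()],dep.ravel()).reshape(400,640,3)
    P[dep==0]=np.nan; return P
def save(n,img): cv2.imwrite(n,img[:,:,::-1])
E
python3 - <<'E'
from h import *
np.set_printoptions(precision=3,suppress=True)
ims=[]
for n in ['top','scene']:
    c=cam(n);im,d=ctrl.read_camera(n);ims.append(im);np.savez(n,im=im,d=d)
    save(f'pics/{n}0.png',im); P=cloud(c,d)
    for q in ['cutter','catch_bin','brush','brush_mat','twig_a','stake_a','blade','pin_tray','vase','ribbon_spool','mist_bottle','pot','mark','pointer']:
        try:
            for r in ctrl.find_in(n,q)[:4]:
                u,v=np.round(r['uv']).astype(int); print(n,q,round(r['score'],2),u,v,P[v,u])
        except Exception as e: print(n,q,e)
E
```

```text
pics
top cutter 0.59 322 216 [0.515 0.014 0.103]
top catch_bin 0.72 295 186 [0.653 0.122 0.022]
top brush 0.97 186 278 [0.285 0.508 0.115]
top brush 0.84 242 251 [0.387 0.322 0.047]
top brush 0.65 272 143 [0.811 0.211 0.093]
top brush_mat 0.96 246 252 [0.387 0.314 0.008]
top twig_a 0.6 332 223 [ 0.486 -0.023  0.117]
top twig_a 0.16 294 182 [0.668 0.126 0.026]
top stake_a 0.61 336 206 [ 0.55  -0.039  0.119]
top stake_a 0.52 324 217 [0.512 0.006 0.093]
top stake_a 0.2 238 249 [0.392 0.33  0.087]
top blade 0.59 323 213 [0.526 0.01  0.103]
top blade 0.54 369 203 [ 0.534 -0.145  0.25 ]
top pin_tray 0.66 412 250 [ 0.395 -0.345  0.001]
top vase 0.83 425 181 [ 0.666 -0.4    0.049]
top vase 0.59 412 248 [ 0.402 -0.346  0.002]
top ribbon_spool 0.52 211 210 [0.552 0.456 0.032]
top pot 0.81 438 214 [ 0.54  -0.458  0.004]
top mark 0.86 323 213 [0.526 0.01  0.103]
top pointer 0.6 297 184 [0.663 0.115 0.017]
scene cutter 0.58 320 195 [ 0.525 -0.001  0.099]
scene catch_bin 0.96 325 232 [nan nan nan]
scene catch_bin 0.25 319 202 [0.557 0.022 0.099]
scene brush 0.72 313 283 [0.85  0.254 0.095]
scene brush 0.61 405 229 [0.427 0.342 0.073]
scene brush 0.58 461 240 [0.347 0.534 0.09 ]
scene brush_mat 0.84 404 242 [0.425 0.35  0.001]
scene twig_a 0.74 321 202 [0.551 0.027 0.099]
scene twig_a 0.38 336 190 [0.476 0.04  0.119]
scene stake_a 0.53 324 199 [0.547 0.038 0.119]
scene stake_a 0.51 313 188 [ 0.531 -0.033  0.122]
scene blade 0.49 292 153 [nan nan nan]
scene pin_tray 0.57 274 163 [ 0.435 -0.363  0.006]
scene vase 0.65 236 176 [ 0.675 -0.336  0.1  ]
scene ribbon_spool 0.57 412 272 [0.551 0.461 0.037]
scene ribbon_spool 0.47 405 235 [0.431 0.35  0.048]
scene mist_bottle 0.62 384 270 [0.662 0.405 0.113]
scene pot 0.82 248 156 [ 0.497 -0.472  0.026]
scene pointer 0.83 324 236 [0.62  0.105 0.015]
```

Run:
```python
from h import *
im=np.load('top.npz')['im']; save('pics/top_c.png',cv2.resize(im[120:300,150:460],None,fx=2.58,fy=2.58,interpolation=cv2.INTER_CUBIC))
im=np.load('scene.npz')['im']; save('pics/sc_c.png',cv2.resize(im[120:310,210:500],None,fx=2.75,fy=2.75,interpolation=cv2.INTER_CUBIC))
```

```text
(no output)
```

View pics/top_c.png

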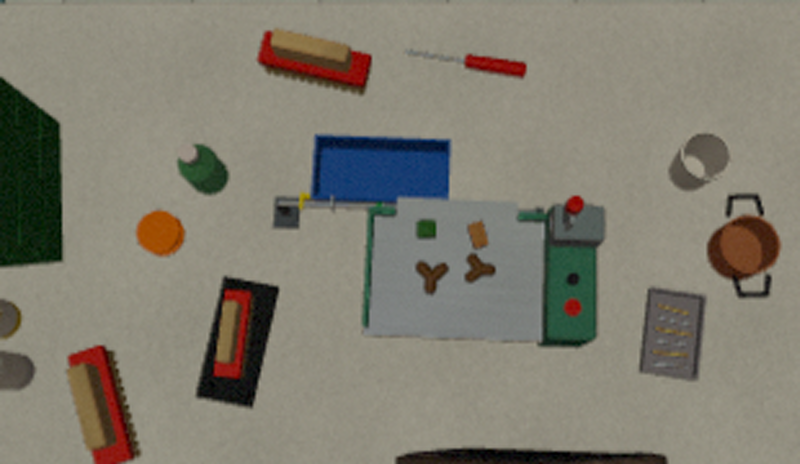

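View pics/sc_c.png

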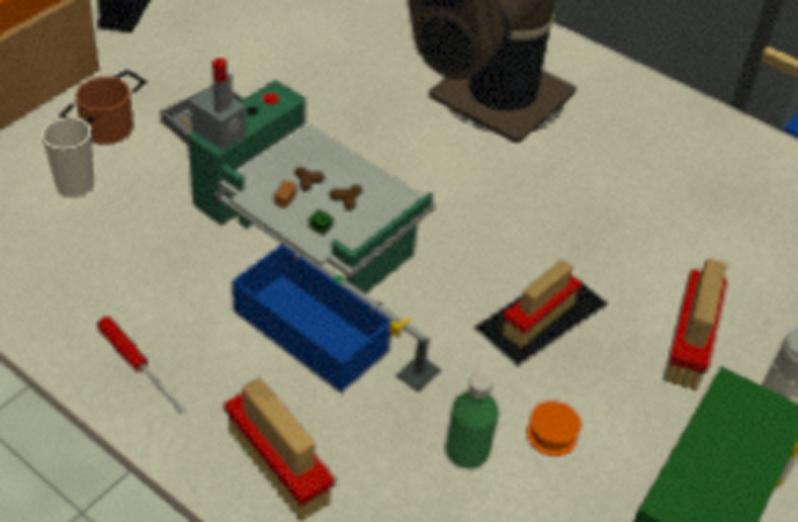

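The top view shows the cutter at about (322,216), the blue bin at (295,186) with its yellow pointer near (268,197), and the offcuts on the bed.
Brush candidates in the top view are (186,278), (242,251) and (272,143). The one at (242,251) fits: it is the smallest and stands on the black mat, and both crops confirm it.

```bash
cat > m.py <<'E'
from h import *
np.set_printoptions(precision=4,suppress=True)
for n in ['top','scene']:
    z=np.load(n+'.npz');im=z['im'];c=cam(n);P=cloud(c,z['d'])
    hsv=cv2.cvtColor(im,cv2.COLOR_RGB2HSV);H,S,V=[hsv[:,:,i].astype(int) for i in range(3)]
    X,Y,Z=[np.nan_to_num(P[:,:,i],nan=-9) for i in range(3)]
    def rect(name,mask,h=None):
        mask=mask.astype(np.uint8);k,l,st,_=cv2.connectedComponentsWithStats(mask)
        if k<2: print(n,name,'none');return
        i=1+np.argmax(st[1:,4]);v,u=np.nonzero(l==i)
        Q=P[v,u] if h is None else at_z(c,np.c_[u,v],h)
        Q=Q[~np.isnan(Q[:,0])]
        if len(Q)<2: print(n,name,'nodepth',len(u));return
        r=cv2.minAreaRect(Q[:,:2].astype(np.float32));print(n,name,len(u),'ctr',np.array(r[0]),'size',np.array(r[1]),'ang',round(r[2],1),'z50/95',np.percentile(Q[:,2],[50,95]))
    near=(abs(X-.39)<.12)&(abs(Y-.33)<.12)
    rect('mat',near&(V<60)&(Z<.03),.004)
    rect('brush red',near&((H<8)|(H>172))&(S>150))
    rect('brush red@46',near&((H<8)|(H>172))&(S>150),.046)
    rect('ridge',near&(H>8)&(H<30)&(Z>.07))
    rect('ridge@86',near&(H>8)&(H<30)&(Z>.07),.086)
    rect('bin blue',(H>100)&(H<125)&(S>120)&(X>.55)&(X<.85)&(abs(Y)<.35))
    rect('bin rim',(H>95)&(H<130)&(S>100)&(X>.5)&(X<.85)&(abs(Y)<.35)&(Z>.065)&(Z<.1))
    rect('bed',(Z>.09)&(Z<.112)&(S<60)&(X>.35)&(X<.7)&(abs(Y)<.2),.1)
    rect('pointer',(H>20)&(H<35)&(S>150)&(X>.5)&(X<.75)&(Y>.05)&(Y<.3))
    rect('pointer@84',(H>20)&(H<35)&(S>150)&(X>.5)&(X<.75)&(Y>.05)&(Y<.3),.084)
    rect('stakeb',(H>45)&(H<75)&(S>100)&(X>.4)&(X<.6)&(Y<.12)&(Y>-.12)&(Z>.103))
    br=(H<22)&(S>80)&(X>.35)&(X<.62)&(abs(Y)<.12)&(Z>.103)
    k,l,st,_=cv2.connectedComponentsWithStats(br.astype(np.uint8))
    for i in range(1,k):
        if st[i,4]>8: rect('brown',l==i)
    for f in ['mist','spool']:
        pass
    g=(H>40)&(H<85)&(S>80)&(Z>.11)&(Z<.135)&(X>.38)&(X<.65)&(Y>.08)&(Y<.2); rect('fence',g)
    rect('bottle',(X>.58)&(X<.75)&(Y>.3)&(Y<.45)&(Z>.03)); rect('post',(X>.5)&(X<.7)&(Y>.2)&(Y<.3)&(Z>.03))
E
python3 m.py
```

```text
top mat 632 ctr [0.3883 0.3312] size [0.0867 0.1853] ang 79.2 z50/95 [0.004 0.004]
top brush red 204 ctr [0.3996 0.3379] size [0.0525 0.1382] ang 84.7 z50/95 [0.0475 0.0544]
top brush red@46 204 ctr [0.3964 0.3323] size [0.0434 0.1335] ang 84.7 z50/95 [0.046 0.046]
top ridge 155 ctr [0.3943 0.3326] size [0.0233 0.0868] ang 84.8 z50/95 [0.0878 0.0927]
top ridge@86 155 ctr [0.3943 0.3312] size [0.0247 0.0872] ang 84.4 z50/95 [0.086 0.086]
top bin blue 1234 ctr [0.642  0.1107] size [0.2036 0.0998] ang 89.6 z50/95 [0.0195 0.0803]
top bin rim 133 ctr [0.6459 0.1098] size [0.2043 0.0901] ang 88.0 z50/95 [0.0781 0.0847]
top bed 3219 ctr [ 0.4855 -0.0032] size [0.2582 0.2055] ang 87.7 z50/95 [0.1 0.1]
top pointer 14 ctr [0.5932 0.2287] size [0.011  0.0221] ang 56.8 z50/95 [0.0844 0.0886]
top pointer@84 14 ctr [0.591  0.2245] size [0.0199 0.0116] ang 1.6 z50/95 [0.084 0.084]
top stakeb 41 ctr [0.5399 0.0401] size [0.0226 0.0205] ang 89.9 z50/95 [0.1204 0.1248]
top brown 54 ctr [ 0.5328 -0.0347] size [0.035  0.0216] ang 15.7 z50/95 [0.1205 0.1243]
top brown 58 ctr [ 0.4869 -0.0336] size [0.031
[... 1205 characters left out ...]
ter@84 21 ctr [0.5966 0.2291] size [0.0289 0.0158] ang 7.4 z50/95 [0.084 0.084]
scene stakeb 38 ctr [0.5465 0.0456] size [0.0284 0.0244] ang 86.8 z50/95 [0.1189 0.1234]
scene brown 43 ctr [ 0.4861 -0.0312] size [0.0336 0.0362] ang 0.8 z50/95 [0.1148 0.1202]
scene brown 54 ctr [ 0.5349 -0.0279] size [0.0384 0.0218] ang 19.3 z50/95 [0.1199 0.1268]
scene brown 46 ctr [0.4777 0.0431] size [0.04   0.0396] ang 61.7 z50/95 [0.116  0.1205]
scene fence 157 ctr [0.4918 0.1299] size [0.0374 0.1709] ang 77.3 z50/95 [0.121  0.1285]
scene bottle 420 ctr [0.6552 0.3938] size [0.0462 0.0586] ang 29.3 z50/95 [0.097 0.15 ]
scene post 318 ctr [0.6285 0.2183] size [0.0653 0.1346] ang 61.8 z50/95 [0.0685 0.0842]
```

```bash
python3 -c "
from h import *
s=ctrl.get_state();print(s['time'],s['eef_pos'],R.from_quat(s['tcp_rot']).as_matrix().round(3))
print(ctrl.camera_model('wrist'))"
```

```text
1.5 [ 0.15378374 -0.65723737  0.23133494] [[ 0.974  0.228 -0.   ]
 [ 0.228 -0.974  0.   ]
 [-0.    -0.    -1.   ]]
{'intrinsics': array([[295.68222812,   0.        , 318.29652594],
       [  0.        , 295.68222812, 201.22146987],
       [  0.        ,   0.        ,   1.        ]]), 'k1': -0.02743139801616412, 'hand_eye': array([[-5.38651366e-04, -9.53159361e-01, -3.02468086e-01,
         7.71964722e-02],
       [ 9.99999846e-01, -4.72610436e-04, -2.91529011e-04,
         1.45756589e-03],
       [ 1.34924032e-04, -3.02468196e-01,  9.53159468e-01,
        -1.42303459e-01],
       [ 0.00000000e+00,  0.00000000e+00,  0.00000000e+00,
         1.00000000e+00]])}
```

```bash
cat > plan.py <<'E'
from h import *
import math
def plan(wps,start=None):
    """wps: (x,y,z,yaw_deg of tool x); prints carry_out rows, batched by 5"""
    if start is None:
        s=ctrl.get_state();M=R.from_quat(s['tcp_rot']).as_matrix();p=np.array(s['eef_pos']);yaw=math.degrees(math.atan2(M[1,0],M[0,0]))
    else: p=np.array(start[:3],float);yaw=start[3]
    rows=[]
    for w in wps:
        q=np.array(w[:3]);v=w[5] if len(w)>5 else .055
        n=w[4] if len(w)>4 and w[4] else max(1,math.ceil(np.linalg.norm(q-p)/v),math.ceil(abs(w[3]-yaw)/10))
        for i in range(1,n+1): rows.append((*(p+(q-p)*i/n),yaw+(w[3]-yaw)*i/n))
        if 'r' not in locals(): r=(*p,yaw)
        p=q;yaw=w[3]
    for k in range(0,len(rows),5):
        a=math.radians(r[3]);M=np.array([[math.cos(a),math.sin(a),0],[math.sin(a),-math.cos(a),0],[0,0,-1]])
        out=[]
        for x in rows[k:k+5]:
            d=M.T@(np.array(x[:3])-r[:3]); out+=[*d.round(3),0,0,round(-math.radians(x[3]-r[3]),3)]
        print([float(o) if o else 0 for o in out]); 
        r=rows[min(k+4,len(rows)-1)]
E
python3 -c "
from plan import *
plan([(.22,-.60,.40,30),(.42,-.46,.42,50),(.57,-.2,.42,75),(.60,.1,.42,87.7),(.646,.265,.36,87.7),(.646,.265,.24,87.7)])"
```

```text
[0.019, -0.01, -0.042, 0, 0, -0.073, 0.039, -0.02, -0.084, 0, 0, -0.147, 0.058, -0.03, -0.126, 0, 0, -0.22, 0.078, -0.041, -0.169, 0, 0, -0.294, 0.123, -0.059, -0.173, 0, 0, -0.364]
[0.049, -0.001, -0.004, 0, 0, -0.07, 0.098, -0.002, -0.008, 0, 0, -0.14, 0.146, -0.003, -0.012, 0, 0, -0.209, 0.195, -0.003, -0.016, 0, 0, -0.279, 0.24, -0.025, -0.016, 0, 0, -0.352]
[0.05, -0.005, 0, 0, 0, -0.073, 0.1, -0.01, 0, 0, 0, -0.145, 0.149, -0.015, 0, 0, 0, -0.218, 0.199, -0.02, 0, 0, 0, -0.291, 0.249, -0.026, 0, 0, 0, -0.364]
[0.05, -0.008, 0, 0, 0, -0.037, 0.099, -0.016, 0, 0, 0, -0.074, 0.149, -0.024, 0, 0, 0, -0.111, 0.198, -0.032, 0, 0, 0, -0.148, 0.248, -0.041, 0, 0, 0, -0.185]
[0.05, 0.001, 0, 0, 0, -0.037, 0.092, 0.009, 0.015, 0, 0, -0.037, 0.134, 0.018, 0.03, 0, 0, -0.037, 0.176, 0.026, 0.045, 0, 0, -0.037, 0.218, 0.034, 0.06, 0, 0, -0.037]
[0, 0, 0.04, 0, 0, 0, 0, 0, 0.08, 0, 0, 0, 0, 0, 0.12, 0, 0, 0]
```

Call:
{"name": "carry_out", "arguments": {"deltas": [0.019,-0.01,-0.042,0,0,-0.073,0.039,-0.02,-0.084,0,0,-0.147,0.058,-0.03,-0.126,0,0,-0.22,0.078,-0.041,-0.169,0,0,-0.294,0.123,-0.059,-0.173,0,0,-0.364], "grip": 0}}

```text
time: 2.12
eef_pos: [0.2601, -0.5728, 0.4098]
tcp_rot: [0.956, 0.292, -0.0, 0.004]
contact_force: [-0.2, -0.1, -0.2]
opening: -0.003
finger_force: 0.0
```

Call:
{"name": "carry_out", "arguments": {"deltas": [0.049,-0.001,-0.004,0,0,-0.07,0.098,-0.002,-0.008,0,0,-0.14,0.146,-0.003,-0.012,0,0,-0.209,0.195,-0.003,-0.016,0,0,-0.279,0.24,-0.025,-0.016,0,0,-0.352]}}

```text
time: 2.75
eef_pos: [0.4465, -0.416, 0.4202]
tcp_rot: [0.89, 0.457, 0.0, 0.0]
contact_force: [0.5, -0.2, 1.7]
opening: -0.0
finger_force: 0.0
```

Call:
{"name": "carry_out", "arguments": {"deltas": [0.05,-0.005,0,0,0,-0.073,0.1,-0.01,0,0,0,-0.145,0.149,-0.015,0,0,0,-0.218,0.199,-0.02,0,0,0,-0.291,0.249,-0.026,0,0,0,-0.364]}}

```text
time: 3.38
eef_pos: [0.5702, -0.1981, 0.4205]
tcp_rot: [0.792, 0.61, 0.0, 0.0]
contact_force: [-0.0, -1.4, -0.2]
opening: -0.002
finger_force: 0.0
```

Call:
{"name": "carry_out", "arguments": {"deltas": [0.05,-0.008,0,0,0,-0.037,0.099,-0.016,0,0,0,-0.074,0.149,-0.024,0,0,0,-0.111,0.198,-0.032,0,0,0,-0.148,0.248,-0.041,0,0,0,-0.185]}}

```text
time: 4.0
eef_pos: [0.594, 0.0522, 0.4205]
tcp_rot: [0.733, 0.68, 0.0, 0.0]
contact_force: [0.0, -1.6, 0.4]
opening: 0.001
finger_force: 0.0
```

```bash
sed -e "s/for n in \['top','scene'\]:/for n in ['wrist']:/" -e "s/z=np.load(n+'.npz');im=z\['im'\];c=cam(n);P=cloud(c,z\['d'\])/c=cam(n);im,d=ctrl.read_camera(n);P=cloud(c,d);save('pics\/w%d.png'%(ctrl.get_state()['time']*100),im)/" m.py > mw.py
python3 mw.py; ls pics; python3 -c "
from plan import *
plan([(.60,.1,.42,87.7),(.646,.265,.36,87.7),(.646,.265,.24,87.7)])"
```

```text
wrist mat 2300 ctr [0.3826 0.2981] size [0.0388 0.1906] ang 84.8 z50/95 [0.004 0.004]
wrist brush red nodepth 1
wrist brush red@46 nodepth 1
wrist ridge none
wrist ridge@86 none
wrist bin blue 7930 ctr [0.6418 0.1101] size [0.2071 0.099 ] ang 87.7 z50/95 [0.0192 0.0809]
wrist bin rim 1034 ctr [0.6422 0.1102] size [0.207 0.099] ang 87.9 z50/95 [0.08   0.0821]
wrist bed 15898 ctr [ 0.485  -0.0047] size [0.2658 0.2089] ang 87.9 z50/95 [0.1 0.1]
wrist pointer 99 ctr [0.5917 0.2243] size [0.0147 0.0248] ang 85.6 z50/95 [0.0836 0.0847]
wrist pointer@84 99 ctr [0.5917 0.2241] size [0.0146 0.0248] ang 85.7 z50/95 [0.084 0.084]
wrist stakeb 271 ctr [0.5424 0.0413] size [0.0234 0.026 ] ang 2.1 z50/95 [0.1216 0.1232]
wrist brown 454 ctr [0.4775 0.0388] size [0.0406 0.0486] ang 59.3 z50/95 [0.1164 0.1183]
wrist brown 359 ctr [ 0.5338 -0.0345] size [0.0356 0.0219] ang 15.8 z50/95 [0.1215 0.1231]
wrist brown 378 ctr [ 0.4838 -0.0362] size [0.039  0.0407] ang 83.0 z50/95 [0.1163 0.1183]
wrist brown 11 ctr [0.5602 0.0653] size [0.0008 0.0022] ang 80.3 z50/95 [0.4723 0.4742]
wrist fence 736 ctr [0.4865 0.1116] size [0.0379 0.1742] ang 85.6 z50/95 [0.1246 0.1261]
wrist bottle none
wrist post 1102 ctr [0.637  0.2347] size [0.0694 0.1156] ang 90.0 z50/95 [0.0795 0.0837]
sc_c.png
scene0.png
top0.png
top_c.png
w405.png
[0.042, 0.003, 0.001, 0, 0, -0.028, 0.084, 0.012, 0.016, 0, 0, -0.028, 0.126, 0.021, 0.031, 0, 0, -0.028, 0.168, 0.029, 0.046, 0, 0, -0.028, 0.21, 0.038, 0.061, 0, 0, -0.028]
[0, 0, 0.04, 0, 0, 0, 0, 0, 0.08, 0, 0, 0, 0, 0, 0.12, 0, 0, 0]
```

Call:
{"name": "carry_out", "arguments": {"deltas": [0.042,0.003,0.001,0,0,-0.028,0.084,0.012,0.016,0,0,-0.028,0.126,0.021,0.031,0,0,-0.028,0.168,0.029,0.046,0,0,-0.028,0.21,0.038,0.061,0,0,-0.028]}}

```text
time: 4.68
eef_pos: [0.6482, 0.2582, 0.3589]
tcp_rot: [0.724, 0.69, 0.0, 0.0]
contact_force: [0.1, 0.5, 0.0]
opening: -0.002
finger_force: 0.0
```

View pics/w405.png

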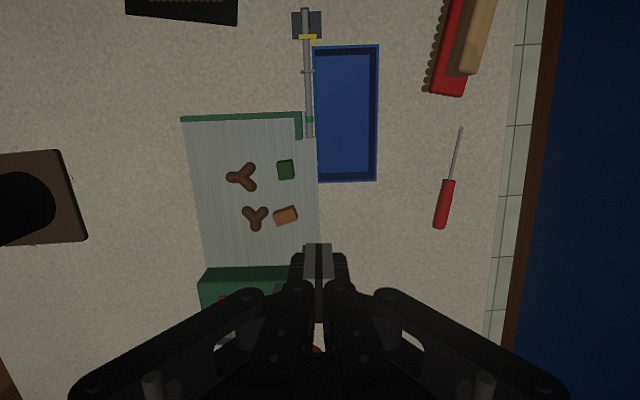

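```bash
cat > mark.py <<'E'
from h import *
c=cam('wrist');im,d=ctrl.read_camera('wrist');P=cloud(c,d);save('pics/w%d.png'%(ctrl.get_state()['time']*100),im)
hsv=cv2.cvtColor(im,cv2.COLOR_RGB2HSV);H,S,V=[hsv[:,:,i].astype(int) for i in range(3)]
X,Y,Z=[np.nan_to_num(P[:,:,i],nan=-9) for i in range(3)]
for n,m in [('mark',(H>40)&(H<88)&(S>90)&(abs(X-.583)<.025)&(Z>.07)&(Z<.095)),('ptr',(H>20)&(H<35)&(S>150)&(abs(X-.59)<.04)&(Z>.07)&(Z<.1)),('rim',(H>95)&(H<130)&(S>100)&(X>.5)&(X<.85)&(Z>.072)&(Z<.09))]:
    Q=P[m]; print(n,len(Q),*( [Q.min(0).round(4),Q.max(0).round(4),np.median(Q,0).round(4)] if len(Q) else []))
E
python3 mark.py; python3 -c "
from plan import *
print(ctrl.get_state()['eef_pos'])
plan([(.646,.265,.24,87.7),(.646,.265,.045,87.7)])"
```

```text
mark 40 [0.5786 0.1069 0.0762] [0.59   0.1168 0.0831] [0.5841 0.1129 0.0809]
ptr 98 [0.5793 0.216  0.0798] [0.6045 0.232  0.0851] [0.5971 0.2285 0.0833]
rim 639 [0.5913 0.0793 0.0722] [0.6947 0.2153 0.0831] [0.6442 0.1925 0.0804]
[0.64759577 0.26284148 0.35501028]
[0.001, -0.001, 0.038, 0, 0, -0.001, 0.001, -0.001, 0.077, 0, 0, -0.003, 0.002, -0.002, 0.115, 0, 0, -0.004, 0.002, -0.002, 0.164, 0, 0, -0.004, 0.002, -0.002, 0.213, 0, 0, -0.004]
[0, 0, 0.049, 0, 0, 0, 0, 0, 0.098, 0, 0, 0]
```

The wrist view shows the bed with two twigs at (242,177) and (256,217), the stakes at (286,170) and (286,215), the green mark at (309,119) and the pointer at (308,37). The pointer needs to move about 114 mm in -y. I'm going down beside the bin's +y end.

Call:
{"name": "carry_out", "arguments": {"deltas": [0.001,0.011,0.04,0,0,0,0.002,0.011,0.09,0,0,0,0.002,0.011,0.15,0,0,0,0.002,0.011,0.2,0,0,0,0.002,0.011,0.25,0,0,0]}}

```text
time: 5.35
eef_pos: [0.6588, 0.2581, 0.1077]
tcp_rot: [0.724, 0.69, -0.0, -0.0]
contact_force: [0.8, -0.4, 0.4]
opening: 0.001
finger_force: 0.0
```

Call:
{"name": "carry_out", "arguments": {"deltas": [0,0,0.03,0,0,0,0,0,0.06,0,0,0,0,0,0.06,0,0,0]}}

```text
time: 5.72
eef_pos: [0.6565, 0.2576, 0.0457]
tcp_rot: [0.724, 0.69, -0.003, -0.002]
contact_force: [1.0, 0.4, -0.8]
opening: -0.002
finger_force: 0.0
```

Call:
{"name": "carry_out", "arguments": {"deltas": [-0.02,0.001,0,0,0,0,-0.04,0.002,0,0,0,0,-0.06,0.002,0,0,0,0,-0.08,0.003,0,0,0,0,-0.1,0.004,0,0,0,0]}}

```text
time: 6.35
eef_pos: [0.6586, 0.1571, 0.0503]
tcp_rot: [0.724, 0.69, 0.001, 0.0]
contact_force: [-0.2, 2.8, 3.0]
opening: -0.001
finger_force: 1.7
```

```bash
cat > bin.py <<'E'
from h import *
for n in ['top','scene','wrist']:
    c=cam(n);im,d=ctrl.read_camera(n);P=cloud(c,d);save('pics/%s%d.png'%(n,ctrl.get_state()['time']*100),im)
    hsv=cv2.cvtColor(im,cv2.COLOR_RGB2HSV);H,S,V=[hsv[:,:,i].astype(int) for i in range(3)]
    X,Y,Z=[np.nan_to_num(P[:,:,i],nan=-9) for i in range(3)]
    for q,m in [('mark',(H>40)&(H<88)&(S>90)&(abs(X-.583)<.025)&(Z>.065)&(Z<.095)),('ptr',(H>20)&(H<35)&(S>150)&(abs(X-.59)<.04)&(Z>.07)&(Z<.1)),('rim',(H>95)&(H<130)&(S>100)&(X>.5)&(X<.85)&(Z>.075)&(Z<.088)),('floor',(H>95)&(H<130)&(S>100)&(X>.5)&(X<.85)&(Z<.03))]:
        Q=P[m]; print(n,q,len(Q),*( [Q.min(0).round(4),Q.max(0).round(4),np.median(Q,0).round(4)] if len(Q) else []))
E
python3 bin.py
```

```text
top mark 38 [0.5601 0.1103 0.0656] [0.6066 0.6248 0.0942] [0.5866 0.6208 0.078 ]
top ptr 0
top rim 75 [ 0.5923 -0.062   0.0755] [0.6911 0.1102 0.0875] [0.6824 0.0089 0.0808]
top floor 818 [ 0.5012 -1.31   -0.7402] [0.6885 0.1219 0.03  ] [0.6452 0.0205 0.0179]
scene mark 38 [ 0.5612 -0.187   0.0657] [ 0.571  -0.1346  0.0941] [ 0.5658 -0.1664  0.0826]
scene ptr 12 [0.5766 0.152  0.0704] [0.6017 0.1658 0.0875] [0.5926 0.1606 0.0797]
scene rim 148 [ 0.5854 -0.0624  0.075 ] [0.6944 0.1476 0.0877] [0.6824 0.0096 0.0796]
scene floor 706 [ 0.5415 -1.0932 -0.7347] [0.8493 0.1475 0.03  ] [ 0.6372 -0.0298  0.017 ]
wrist mark 0
wrist ptr 1432 [0.5749 0.1382 0.07  ] [0.6025 0.162  0.0856] [0.5951 0.1573 0.083 ]
wrist rim 54 [0.5924 0.1374 0.075 ] [0.6747 0.1598 0.0879] [0.6005 0.144  0.078 ]
wrist floor 1510 [0.5929 0.0591 0.0139] [0.6924 0.1452 0.03  ] [0.6357 0.1424 0.0205]
```

Call:
{"name": "carry_out", "arguments": {"deltas": [-0.016,0.001,0,0,0,0,-0.032,0.001,0,0,0,0,-0.047,0.002,0,0,0,0,-0.047,0.002,0,0,0,0]}}

```text
time: 7.0
eef_pos: [0.6582, 0.1094, 0.049]
tcp_rot: [0.724, 0.69, -0.0, 0.001]
contact_force: [-0.7, 0.4, -0.5]
opening: -0.001
finger_force: 0.0
```

Call:
{"name": "carry_out", "arguments": {"deltas": [0.03,-0.001,0,0,0,0,0.06,-0.002,-0.05,0,0,0,0.06,-0.002,-0.11,0,0,0,0.06,-0.002,-0.17,0,0,0,0.06,-0.002,-0.23,0,0,0]}}

```text
time: 7.62
eef_pos: [0.6592, 0.1709, 0.2817]
tcp_rot: [0.724, 0.69, 0.0, 0.001]
contact_force: [1.1, -0.7, 0.4]
opening: -0.0
finger_force: 0.0
```

```bash
python3 bin.py|grep -v top; ls pics
```

```text
scene mark 42 [ 0.5607 -0.186   0.0656] [ 0.5698 -0.1394  0.0949] [ 0.5659 -0.1618  0.0825]
scene ptr 18 [0.5749 0.1069 0.0701] [0.6009 0.1215 0.085 ] [0.5935 0.1145 0.0814]
scene rim 192 [ 0.5796 -0.1078  0.075 ] [0.6912 0.1034 0.0879] [0.6517 0.0107 0.0795]
scene floor 799 [ 0.5631 -1.0894 -0.7428] [0.85   0.1045 0.0299] [ 0.6311 -0.0618  0.0168]
wrist mark 18 [0.5784 0.1068 0.0772] [0.59   0.1171 0.0825] [0.5837 0.1158 0.0812]
wrist ptr 123 [0.5783 0.0993 0.0719] [0.5996 0.1156 0.0872] [0.5928 0.1114 0.0834]
wrist rim 577 [0.5879 0.0024 0.075 ] [0.6905 0.0984 0.0826] [0.6204 0.0934 0.0804]
wrist floor 1713 [ 5.707e-01 -1.091e-01 -3.000e-04] [0.6899 0.0991 0.0299] [0.6166 0.0471 0.0189]
sc_c.png
scene0.png
scene645.png
scene772.png
top0.png
top640.png
top767.png
top_c.png
w405.png
w472.png
wrist650.png
wrist777.png
```

```bash
python3 -c "
from plan import *
plan([(.4,.28,.26,84.5)])"
```

```text
[0.016, -0.044, 0.004, 0, 0, 0.008, 0.032, -0.089, 0.009, 0, 0, 0.016, 0.048, -0.133, 0.013, 0, 0, 0.024, 0.064, -0.178, 0.018, 0, 0, 0.032, 0.08, -0.222, 0.022, 0, 0, 0.04]
[0.014, -0.045, 0.004, 0, 0, 0.008]
```

View pics/wrist777.png

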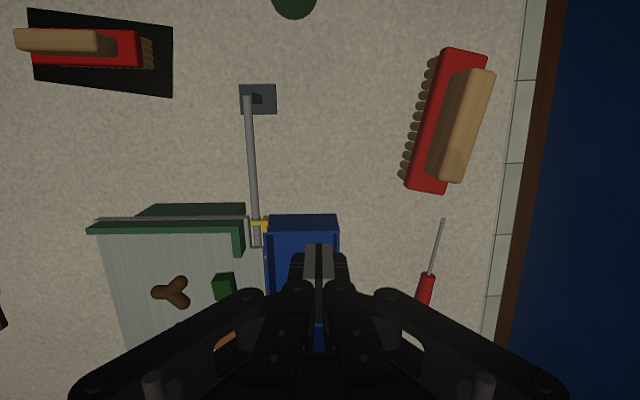

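The bin now sits beside the cutter, with its pointer at (258,224) over the mark. The small brush is on its mat at the upper left, around (90,45).

Call:
{"name": "carry_out", "arguments": {"deltas": [0.016,-0.044,0.004,0,0,0.008,0.032,-0.089,0.009,0,0,0.016,0.048,-0.133,0.013,0,0,0.024,0.064,-0.178,0.018,0,0,0.032,0.08,-0.222,0.022,0,0,0.04], "grip": 100, "grip_force": 70}}

```text
time: 8.4
eef_pos: [0.4391, 0.2618, 0.2553]
tcp_rot: [0.738, 0.675, -0.001, 0.0]
contact_force: [0.1, 1.0, -0.2]
opening: 0.997
finger_force: 0.0
```

Call:
{"name": "carry_out", "arguments": {"deltas": [0.014,-0.045,0.004,0,0,0.008,0.014,-0.045,0.004,0,0,0.008]}}

```text
time: 8.65
eef_pos: [0.3945, 0.2802, 0.2513]
tcp_rot: [0.739, 0.674, -0.001, -0.0]
contact_force: [-0.3, -0.4, 0.6]
opening: 0.999
finger_force: 0.0
```

```bash
python3 mw.py | egrep "mat|brush|ridge"; python3 -c "
from plan import *
s=ctrl.get_state();print(s['eef_pos'])
c=cam('wrist')
for q in ['brush','brush_grip','brush_mat']:
    for r in ctrl.find_in('wrist',q)[:2]: print(q,r,at_z(c,r['uv'],.07))
"; ls -t pics|head -1
```

```text
wrist mat 6243 ctr [0.3874 0.3325] size [0.0891 0.188 ] ang 79.3 z50/95 [0.004 0.004]
wrist brush red 2003 ctr [0.3954 0.3323] size [0.0395 0.1299] ang 84.0 z50/95 [0.0496 0.0515]
wrist brush red@46 2003 ctr [0.3955 0.3325] size [0.0401 0.1304] ang 84.0 z50/95 [0.046 0.046]
wrist ridge 1905 ctr [0.3954 0.3327] size [0.0209 0.089 ] ang 84.6 z50/95 [0.0895 0.0908]
wrist ridge@86 1905 ctr [0.3954 0.3327] size [0.0209 0.0891] ang 84.6 z50/95 [0.086 0.086]
[0.39614973 0.27984152 0.25190365]
brush {'uv': [152.4, 6.6], 'score': 0.88} [[0.25249239 0.46475197 0.07      ]]
brush {'uv': [318.4, 128.9], 'score': 0.65} [[0.401476  0.3335158 0.07     ]]
brush_grip {'uv': [624.4, 210.5], 'score': 0.97} [[0.75831878 0.20648535 0.07      ]]
brush_grip {'uv': [150.6, 5.4], 'score': 0.86} [[0.25098424 0.46596356 0.07      ]]
brush_mat {'uv': [300.7, 109.9], 'score': 0.56} [[0.38481199 0.35468271 0.07      ]]
w869.png
```

```bash
python3 -c "
from plan import *
im=cv2.imread('pics/w869.png');cv2.imwrite('pics/br.png',cv2.resize(im[:260,180:480],None,fx=2,fy=2))
s=ctrl.get_state();print(s['eef_pos'])
plan([(.3955,.3326,.17,84.3),(.3955,.3326,.058,84.3,4)])"
```

```text
[0.39813916 0.27943766 0.25295662]
[0.026, -0.004, 0.041, 0, 0, 0.001, 0.053, -0.008, 0.083, 0, 0, 0.003, 0.053, -0.008, 0.111, 0, 0, 0.003, 0.053, -0.008, 0.139, 0, 0, 0.003, 0.053, -0.008, 0.167, 0, 0, 0.003]
[0, 0, 0.028, 0, 0, 0]
```

View pics/br.png

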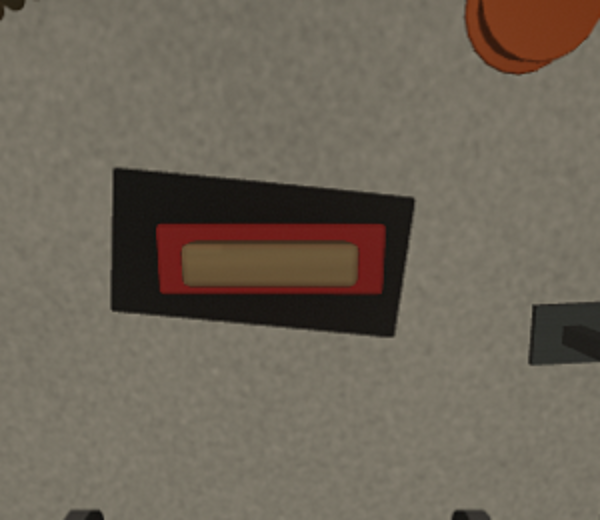

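The enlarged crop shows the smallest brush at crop (270,260), on its mat, and the measured 130 x 40 mm size confirms it. Its length runs along world x at about -6°, so I need to turn the tool about 90° before the grasp.

```bash
python3 -c "
from plan import *
plan([(.3955,.3326,.17,174.4,10),(.3955,.3326,.058,174.4,4)])"
```

```text
[0.005, -0.001, 0.008, 0, 0, -0.157, 0.011, -0.002, 0.017, 0, 0, -0.314, 0.016, -0.002, 0.025, 0, 0, -0.471, 0.021, -0.003, 0.033, 0, 0, -0.628, 0.026, -0.004, 0.041, 0, 0, -0.785]
[0.004, 0.003, 0.008, 0, 0, -0.157, 0.009, 0.006, 0.017, 0, 0, -0.314, 0.013, 0.01, 0.025, 0, 0, -0.471, 0.017, 0.013, 0.033, 0, 0, -0.628, 0.021, 0.016, 0.041, 0, 0, -0.785]
[0, 0, 0.028, 0, 0, 0, 0, 0, 0.056, 0, 0, 0, 0, 0, 0.084, 0, 0, 0, 0, 0, 0.112, 0, 0, 0]
```

Call:
{"name": "carry_out", "arguments": {"deltas": [0.005,-0.001,0.008,0,0,-0.157,0.011,-0.002,0.017,0,0,-0.314,0.016,-0.002,0.025,0,0,-0.471,0.021,-0.003,0.033,0,0,-0.628,0.026,-0.004,0.041,0,0,-0.785]}}

```text
time: 9.48
eef_pos: [0.3971, 0.3057, 0.2118]
tcp_rot: [0.425, 0.905, -0.0, 0.0]
contact_force: [0.2, -0.0, 0.1]
opening: 0.999
finger_force: 0.0
```

Call:
{"name": "carry_out", "arguments": {"deltas": [0.004,0.003,0.008,0,0,-0.157,0.009,0.006,0.017,0,0,-0.314,0.013,0.01,0.025,0,0,-0.471,0.017,0.013,0.033,0,0,-0.628,0.021,0.016,0.041,0,0,-0.785]}}

```text
time: 10.1
eef_pos: [0.3962, 0.3322, 0.1708]
tcp_rot: [0.047, 0.999, -0.0, 0.0]
contact_force: [0.2, 0.2, 0.4]
opening: 1.0
finger_force: 0.0
```

Call:
{"name": "carry_out", "arguments": {"deltas": [0,0,0,0,0,0,0,0,0,0,0,0]}}

```text
time: 10.35
eef_pos: [0.3956, 0.3322, 0.1714]
tcp_rot: [0.05, 0.999, -0.0, 0.0]
contact_force: [0.3, -0.4, 0.0]
opening: 0.997
finger_force: 0.0
```

```bash
python3 mw.py | egrep "mat|brush|ridge"; python3 -c "
from plan import *
s=ctrl.get_state();print(s['eef_pos'],s['qpos'])
plan([(.3955,.3326,.058,174.4,4)])"
```

```text
wrist mat 8789 ctr [0.3867 0.332 ] size [0.089 0.188] ang 79.1 z50/95 [0.004 0.004]
wrist brush red 2824 ctr [0.3981 0.3319] size [0.0466 0.1354] ang 84.4 z50/95 [0.0496 0.051 ]
wrist brush red@46 2824 ctr [0.3949 0.3322] size [0.0404 0.129 ] ang 84.5 z50/95 [0.046 0.046]
wrist ridge 4312 ctr [0.3864 0.3806] size [0.0352 0.0407] ang 28.3 z50/95 [0.2245 0.2497]
wrist ridge@86 4312 ctr [0.5267 0.4445] size [0.1601 0.0974] ang 55.8 z50/95 [0.086 0.086]
[0.39549239 0.33230574 0.17162283] [ 5.02282984e-01 -6.23129565e-03  2.01679271e+00 -1.76395086e-04
  1.13051985e+00 -9.69077172e-01]
[0, 0, 0.028, 0, 0, 0, 0, 0, 0.057, 0, 0, -0.001, 0, 0, 0.085, 0, 0, -0.001, 0, 0, 0.114, 0, 0, -0.002]
```

Call:
{"name": "carry_out", "arguments": {"deltas": [0,0,0.03,0,0,0,0,0,0.06,0,0,0,0,0,0.09,0,0,0,0,0,0.114,0,0,0,0,0,0.114,0,0,0]}}

```text
time: 11.02
eef_pos: [0.3937, 0.3317, 0.0558]
tcp_rot: [0.049, 0.999, -0.001, -0.002]
contact_force: [-0.5, -0.1, -0.4]
opening: 1.002
finger_force: 0.0
```

Call:
{"name": "carry_out", "arguments": {"deltas": [0,0,0,0,0,0,0,0,0,0,0,0,0,0,0,0,0,0,0,0,0,0,0,0,0,0,0,0,0,0], "grip": 0, "grip_force": 70}}

```text
time: 11.65
eef_pos: [0.3954, 0.3329, 0.0583]
tcp_rot: [0.048, 0.999, 0.0, 0.001]
contact_force: [-0.5, -0.7, 4.7]
opening: 0.247
finger_force: 69.4
```

Call:
{"name": "carry_out", "arguments": {"deltas": [0,0,-0.04,0,0,0,0,0,-0.09,0,0,0,0,0,-0.14,0,0,0,0,0,-0.19,0,0,0,0,0,-0.19,0,0,0]}}

```text
time: 12.28
eef_pos: [0.3968, 0.3337, 0.2522]
tcp_rot: [0.048, 0.999, 0.002, 0.004]
contact_force: [0.7, -0.2, -1.9]
opening: 0.25
finger_force: 69.3
```

```bash
cat > seeb.py <<'E'
from h import *
# brush lowest points & red extents from scene/top around TCP
s=ctrl.get_state();p=np.array(s['eef_pos']);print(p,s['opening'],s['finger_force'],R.from_quat(s['tcp_rot']).as_matrix()[:2,0].round(3))
for n in ['scene','top']:
    c=cam(n);im,d=ctrl.read_camera(n);P=cloud(c,d)
    hsv=cv2.cvtColor(im,cv2.COLOR_RGB2HSV);H,S,V=[hsv[:,:,i].astype(int) for i in range(3)]
    D=np.nan_to_num(P-p,nan=9)
    m=((H<8)|(H>172))&(S>130)&(abs(D[:,:,0])<.12)&(abs(D[:,:,1])<.12)&(D[:,:,2]>-.08)&(D[:,:,2]<.05)
    Q=P[m]
    if len(Q)>3: print(n,'red',len(Q),cv2.minAreaRect(Q[:,:2].astype(np.float32)),np.percentile(Q[:,2],[2,50,98]).round(4))
    m=(abs(D[:,:,0])<.1)&(abs(D[:,:,1])<.1)&(D[:,:,2]>-.1)&(D[:,:,2]<-.01)&(S>40)
    if m.sum(): print(n,'low',m.sum(),np.percentile(P[m][:,2],[1,5,50]).round(4))
E
python3 seeb.py
```

```text
[0.39677716 0.33369607 0.2522367 ] 0.2504609559367036 69.27534699440002 [-0.995  0.097]
scene red 168 ((0.4045441746711731, 0.35160544514656067), (0.047334376722574234, 0.13036926090717316), 65.5943832397461) [0.2338 0.2436 0.2688]
scene low 222 [0.1972 0.2012 0.2206]
top red 81 ((0.43990108370780945, 0.31496208906173706), (0.05605640634894371, 0.02642741985619068), 25.308042526245117) [0.2289 0.239  0.2442]
top low 87 [0.1974 0.2004 0.2379]
```

```bash
python3 -c "
from plan import *
plan([(.47,.17,.26,130),(.47,.005,.25,87.9),(.425,.005,.22,87.9,2),(.405,.005,.20,87.9,2),(.405,.005,.20,87.9,1)])"
```

```text
[-0.018, -0.031, -0.003, 0, 0, 0.155, -0.036, -0.062, -0.005, 0, 0, 0.31, -0.055, -0.093, -0.008, 0, 0, 0.466, -0.073, -0.123, -0.011, 0, 0, 0.621, -0.091, -0.154, -0.013, 0, 0, 0.776]
[-0.025, -0.021, 0.002, 0, 0, 0.147, -0.051, -0.042, 0.004, 0, 0, 0.294, -0.076, -0.064, 0.006, 0, 0, 0.441, -0.101, -0.085, 0.008, 0, 0, 0.588, -0.126, -0.106, 0.01, 0, 0, 0.735]
[-0.001, -0.022, 0.015, 0, 0, 0, -0.002, -0.045, 0.03, 0, 0, 0, -0.002, -0.055, 0.04, 0, 0, 0, -0.002, -0.065, 0.05, 0, 0, 0, -0.002, -0.065, 0.05, 0, 0, 0]
```

Call:
{"name": "carry_out", "arguments": {"deltas": [-0.018,-0.031,-0.003,0,0,0.155,-0.036,-0.062,-0.005,0,0,0.31,-0.055,-0.093,-0.008,0,0,0.466,-0.073,-0.123,-0.011,0,0,0.621,-0.091,-0.154,-0.013,0,0,0.776]}}

```text
time: 13.0
eef_pos: [0.4694, 0.1692, 0.2571]
tcp_rot: [0.425, 0.905, -0.002, -0.002]
contact_force: [-0.2, 0.4, -2.0]
opening: 0.245
finger_force: 69.3
```

Call:
{"name": "carry_out", "arguments": {"deltas": [-0.025,-0.021,0.002,0,0,0.147,-0.051,-0.042,0.004,0,0,0.294,-0.076,-0.064,0.006,0,0,0.441,-0.101,-0.085,0.008,0,0,0.588,-0.126,-0.106,0.01,0,0,0.735]}}

```text
time: 13.62
eef_pos: [0.4686, 0.005, 0.2469]
tcp_rot: [0.722, 0.692, -0.002, -0.002]
contact_force: [0.5, 0.0, -1.7]
opening: 0.245
finger_force: 69.3
```

Call:
{"name": "carry_out", "arguments": {"deltas": [-0.001,-0.022,0.015,0,0,0,-0.002,-0.045,0.03,0,0,0,-0.002,-0.055,0.04,0,0,0,-0.002,-0.065,0.05,0,0,0,-0.002,-0.065,0.05,0,0,0]}}

```text
time: 14.25
eef_pos: [0.4043, 0.0065, 0.199]
tcp_rot: [0.72, 0.694, -0.001, -0.001]
contact_force: [0.5, 0.4, -1.9]
opening: 0.247
finger_force: 69.4
```

```bash
python3 seeb.py; python3 mw.py | egrep "bed|stake|brown|fence"; python3 -c "
from h import *
print(ctrl.get_state()['qpos'])"; ls -t pics | head -1
```

```text
[0.40430074 0.00652624 0.19903273] 0.24676996457367134 69.36191439628601 [0.037 0.999]
scene red 157 ((0.40954166650772095, 0.010745871812105179), (0.1311817467212677, 0.04245496168732643), 88.78772735595703) [0.1794 0.1896 0.1964]
scene low 375 [0.1016 0.1099 0.156 ]
top red 27 ((0.39488664269447327, 0.00982452929019928), (0.10100194811820984, 0.014354187063872814), 87.53972625732422) [0.1872 0.19   0.2165]
top low 31 [0.1109 0.1126 0.1183]
wrist bed 40197 ctr [0.4868 0.0036] size [0.2475 0.2053] ang 87.5 z50/95 [0.1 0.1]
wrist stakeb 1098 ctr [0.5413 0.041 ] size [0.024 0.028] ang 1.7 z50/95 [0.1216 0.1227]
wrist brown 13726 ctr [0.4059 0.0053] size [0.1294 0.0398] ang 88.0 z50/95 [0.2309 0.2329]
wrist brown 1861 ctr [0.4751 0.0296] size [0.0496 0.0422] ang 22.2 z50/95 [0.1163 0.1183]
wrist brown 1364 ctr [ 0.4824 -0.0364] size [0.0413 0.041 ] ang 85.0 z50/95 [0.1161 0.1182]
wrist brown 1501 ctr [ 0.5325 -0.0343] size [0.0358 0.0233] ang 16.2 z50/95 [0.121  0.1225]
wrist brown 28 ctr [0.4181 0.0114] size [0.0004 0.0105] ang 0.2 z50/95 [0.2452 0.2548]
wrist brown 15 ctr [0.3937 0.01
[... 256 characters left out ...]
4 0.0189] size [0.0011 0.0065] ang 10.2 z50/95 [0.2641 0.2662]
wrist brown 12 ctr [0.4163 0.0152] size [0.0003 0.0124] ang 3.0 z50/95 [0.2702 0.277 ]
wrist brown 17 ctr [0.4022 0.0154] size [0.0025 0.0029] ang 89.1 z50/95 [0.2764 0.2786]
wrist brown 20 ctr [0.4121 0.0151] size [0.0038 0.0021] ang 17.6 z50/95 [0.2768 0.2783]
wrist brown 14 ctr [0.4057 0.0155] size [0.0028 0.0015] ang 11.1 z50/95 [0.2782 0.2791]
wrist brown 13 ctr [0.4078 0.0153] size [0.0018 0.001 ] ang 76.5 z50/95 [0.2784 0.2792]
wrist fence 4399 ctr [0.4864 0.1109] size [0.0394 0.1756] ang 85.9 z50/95 [0.1245 0.1258]
[-2.36006611e-01 -3.21434101e-01  2.23210453e+00  5.35067439e-05
  1.22937819e+00 -1.99210725e-01]
w1440.png
```

Call:
{"name": "carry_out", "arguments": {"deltas": [0,0,0.02,0,0,0,0,0,0.041,0,0,0,0,0,0.041,0,0,0]}}

```text
time: 14.78
eef_pos: [0.4046, 0.0064, 0.1584]
tcp_rot: [0.72, 0.694, -0.001, -0.001]
contact_force: [-0.3, 0.0, -1.2]
opening: 0.247
finger_force: 69.1
```

Call:
{"name": "carry_out", "arguments": {"deltas": [0,0.02,0,0,0,0,0,0.04,0,0,0,0,0,0.06,0,0,0,0,0,0.08,0,0,0,0,0,0.1,0,0,0,0]}}

```text
time: 15.4
eef_pos: [0.5069, 0.0024, 0.1609]
tcp_rot: [0.72, 0.694, 0.0, 0.001]
contact_force: [-0.6, 0.8, -1.1]
opening: 0.248
finger_force: 69.3
```

```bash
python3 mw.py | egrep "bed|stake|brown" | awk '$4>60'; ls -t pics | head -1
```

```text
wrist bed 48350 ctr [0.4878 0.0203] size [0.2068 0.204 ] ang 87.5 z50/95 [0.1 0.1]
wrist stakeb 1587 ctr [0.5834 0.0437] size [0.0272 0.0236] ang 54.0 z50/95 [0.1216 0.1228]
wrist brown 16244 ctr [0.5306 0.0007] size [0.1291 0.0868] ang 88.0 z50/95 [0.1785 0.193 ]
wrist brown 2018 ctr [ 0.5604 -0.0268] size [0.041  0.1008] ang 44.8 z50/95 [0.1173 0.1225]
wrist brown 12 ctr [0.5183 0.0113] size [0.0012 0.0007] ang 5.8 z50/95 [0.1955 0.1973]
wrist brown 13 ctr [0.5192 0.0033] size [0.0075 0.0002] ang 88.6 z50/95 [0.2005 0.2044]
wrist brown 18 ctr [ 0.5189 -0.0029] size [0.0078 0.0002] ang 88.8 z50/95 [0.2021 0.2053]
w1545.png
```

View pics/w1545.png

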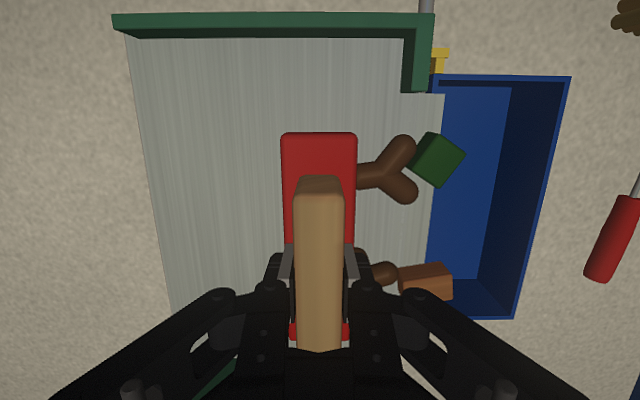

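The picture shows the brush at (320,190) pushing both twigs and both stakes towards the lip, with the green stake at (440,158) tipping over it. I'll carry on with the sweep.

Call:
{"name": "carry_out", "arguments": {"deltas": [0,0.017,0.001,0,0,0,0,0.034,0.001,0,0,0,0,0.051,0.001,0,0,0,0,0.068,0.001,0,0,0,0,0.085,0.001,0,0,0]}}

```text
time: 16.08
eef_pos: [0.5913, -0.0007, 0.1597]
tcp_rot: [0.72, 0.694, 0.0, 0.001]
contact_force: [-0.1, -0.4, -2.6]
opening: 0.246
finger_force: 69.4
```

Call:
{"name": "carry_out", "arguments": {"deltas": [0,0,0,0,0,0,0,-0.02,-0.03,0,0,0,0,-0.05,-0.08,0,0,0,0,-0.08,-0.12,0,0,0]}}

```text
time: 16.58
eef_pos: [0.5089, 0.0024, 0.2806]
tcp_rot: [0.72, 0.694, 0.0, 0.001]
contact_force: [-0.4, 0.2, -2.1]
opening: 0.244
finger_force: 69.5
```

```bash
cat > look.py <<'E'
from h import *
for n in ['wrist','scene','top']:
    c=cam(n);im,d=ctrl.read_camera(n);P=cloud(c,d);f='pics/%s%d.png'%(n,ctrl.get_state()['time']*100);save(f,im)
    for q in ['twig_a','stake_a']:
        for r in ctrl.find_in(n,q)[:4]:
            u,v=np.clip(np.round(r['uv']).astype(int),0,[639,399]); print(n,q,round(r['score'],2),u,v,P[v,u].round(3))
print(ctrl.get_state()['eef_pos'],f)
E
python3 look.py
```

```text
wrist twig_a 0.72 420 119 [0.641 0.06  0.034]
wrist twig_a 0.54 331 132 [0.518 0.066 0.262]
wrist twig_a 0.49 390 214 [ 0.603 -0.061  0.052]
wrist stake_a 0.93 401 141 [0.616 0.034 0.044]
wrist stake_a 0.78 410 193 [ 0.632 -0.036  0.041]
wrist stake_a 0.42 434 166 [ 0.67  -0.005  0.018]
scene twig_a 0.41 297 206 [nan nan nan]
scene stake_a 0.71 236 176 [ 0.672 -0.339  0.096]
scene stake_a 0.6 312 224 [0.622 0.044 0.042]
scene stake_a 0.44 298 216 [ 0.624 -0.029  0.036]
scene stake_a 0.39 302 217 [ 0.605 -0.026  0.018]
top stake_a 0.2 423 182 [ 0.668 -0.399  0.026]
[0.50969281 0.0024319  0.27620583] pics/top1692.png
```

```bash
cd pics; ls -t wrist16*; python3 -c "
import cv2,glob
a=cv2.imread(sorted(glob.glob('wrist16*'))[-1])[60:300,280:600];b=cv2.imread(sorted(glob.glob('scene16*'))[-1])[150:270,250:410]
cv2.imwrite('cmp.png',cv2.hconcat([cv2.resize(a,(400,300)),cv2.resize(b,(400,300),interpolation=cv2.INTER_CUBIC)]))"
```

```text
wrist1662.png
```

View pics/cmp.png

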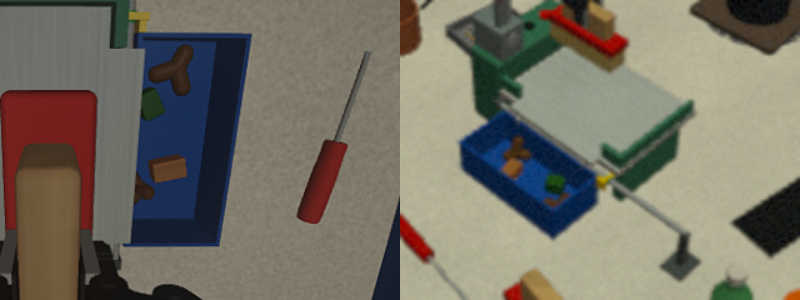

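The left crop shows both twigs and both stakes inside the bin, at about (172,68), (145,188), (150,103) and (168,168). The bed is empty. Next I return the brush to the mat centre at (0.387, 0.332), mat length at -10.8°.

```bash
python3 -c "
from plan import *
plan([(.47,.17,.27,128),(.387,.332,.25,169.2,5),(.387,.332,.075,169.2,5,),(.387,.332,.06,169.2,2)])"
```

```text
[0.033, -0.009, 0.001, 0, 0, -0.14, 0.066, -0.018, 0.002, 0, 0, -0.28, 0.1, -0.028, 0.004, 0, 0, -0.42, 0.133, -0.037, 0.005, 0, 0, -0.56, 0.166, -0.046, 0.006, 0, 0, -0.7]
[0.036, 0.007, 0.004, 0, 0, -0.144, 0.072, 0.014, 0.008, 0, 0, -0.288, 0.107, 0.021, 0.012, 0, 0, -0.431, 0.143, 0.027, 0.016, 0, 0, -0.575, 0.179, 0.034, 0.02, 0, 0, -0.719]
[0, 0, 0.035, 0, 0, 0, 0, 0, 0.07, 0, 0, 0, 0, 0, 0.105, 0, 0, 0, 0, 0, 0.14, 0, 0, 0, 0, 0, 0.175, 0, 0, 0]
[0, 0, 0.008, 0, 0, 0, 0, 0, 0.015, 0, 0, 0]
```

Call:
{"name": "carry_out", "arguments": {"deltas": [0.033,-0.009,0.001,0,0,-0.14,0.066,-0.018,0.002,0,0,-0.28,0.1,-0.028,0.004,0,0,-0.42,0.133,-0.037,0.005,0,0,-0.56,0.166,-0.046,0.006,0,0,-0.7]}}

```text
time: 17.65
eef_pos: [0.4699, 0.171, 0.2709]
tcp_rot: [0.436, 0.9, -0.001, -0.001]
contact_force: [0.9, -0.4, -1.0]
opening: 0.247
finger_force: 69.4
```

Call:
{"name": "carry_out", "arguments": {"deltas": [0.036,0.007,0.004,0,0,-0.144,0.072,0.014,0.008,0,0,-0.288,0.107,0.021,0.012,0,0,-0.431,0.143,0.027,0.016,0,0,-0.575,0.179,0.034,0.02,0,0,-0.719]}}

```text
time: 18.27
eef_pos: [0.3862, 0.3329, 0.2508]
tcp_rot: [0.092, 0.996, -0.001, -0.001]
contact_force: [-0.2, 0.3, -1.4]
opening: 0.249
finger_force: 69.4
```

Call:
{"name": "carry_out", "arguments": {"deltas": [0,0,0.035,0,0,0,0,0,0.07,0,0,0,0,0,0.105,0,0,0,0,0,0.14,0,0,0,0,0,0.175,0,0,0]}}

```text
time: 18.9
eef_pos: [0.3865, 0.3317, 0.075]
tcp_rot: [0.094, 0.996, -0.001, -0.001]
contact_force: [-0.6, 0.3, -2.9]
opening: 0.243
finger_force: 69.5
```

Call:
{"name": "carry_out", "arguments": {"deltas": [0,0,0.006,0,0,0,0,0,0.012,0,0,0,0,0,0.012,0,0,0]}}

```text
time: 19.27
eef_pos: [0.3876, 0.3323, 0.0661]
tcp_rot: [0.094, 0.996, 0.0, 0.001]
contact_force: [0.2, -0.2, -2.1]
opening: 0.247
finger_force: 69.4
```

```bash
python3 seeb.py; python3 -c "
from h import *
s=ctrl.get_state();print(s['contact_force'],s['eef_pos'])"
```

```text
[0.38761749 0.33233685 0.06614615] 0.24722667872972018 69.43228483200073 [-0.982  0.188]
scene red 142 ((0.39829444885253906, 0.34840187430381775), (0.07094919681549072, 0.12712737917900085), 51.64053726196289) [0.0464 0.0568 0.0821]
scene low 1206 [-0.0064 -0.0044  0.0016]
top red 69 ((0.4397463798522949, 0.3147468566894531), (0.07034936547279358, 0.029658548533916473), 30.833690643310547) [0.0007 0.0555 0.063 ]
top low 217 [-0.0052 -0.0028  0.0038]
[-0.32119652 -0.37105102 -1.91193866] [0.38785023 0.33246928 0.06665413]
```

Call:
{"name": "carry_out", "arguments": {"deltas": [0,0,0.003,0,0,0,0,0,0.006,0,0,0,0,0,0.008,0,0,0,0,0,0.008,0,0,0]}}

```text
time: 19.88
eef_pos: [0.3869, 0.3321, 0.0582]
tcp_rot: [0.094, 0.996, -0.0, -0.0]
contact_force: [-3.9, -1.7, 4.1]
opening: 0.243
finger_force: 70.3
```

Contact is felt, so I release and lift.

Call:
{"name": "carry_out", "arguments": {"deltas": [0,0,0,0,0,0,0,0,0,0,0,0,0,0,0,0,0,0,0,0,0,0,0,0,0,0,0,0,0,0], "grip": 100}}

```text
time: 20.5
eef_pos: [0.3869, 0.3319, 0.0573]
tcp_rot: [0.094, 0.996, -0.0, -0.0]
contact_force: [0.4, -0.9, 0.2]
opening: 0.998
finger_force: 0.0
```

Call:
{"name": "carry_out", "arguments": {"deltas": [0,0,-0.03,0,0,0,0,0,-0.07,0,0,0,0,0,-0.12,0,0,0,0,0,-0.17,0,0,0,0,0,-0.22,0,0,0]}}

```text
time: 21.12
eef_pos: [0.3867, 0.3318, 0.2789]
tcp_rot: [0.094, 0.996, 0.0, 0.0]
contact_force: [1.2, 0.3, 0.4]
opening: 0.998
finger_force: 0.0
```

```bash
python3 mw.py | egrep "mat|brush|ridge"; python3 bin.py | egrep "ptr|rim"; python3 look.py; ls -t pics|head -8
```

```text
wrist mat 5121 ctr [0.3864 0.3322] size [0.0892 0.188 ] ang 79.2 z50/95 [0.004 0.004]
wrist brush red 1630 ctr [0.3865 0.33  ] size [0.0424 0.1276] ang 79.2 z50/95 [0.0497 0.0511]
wrist brush red@46 1630 ctr [0.3866 0.3311] size [0.0403 0.1295] ang 79.3 z50/95 [0.046 0.046]
wrist ridge 3160 ctr [0.3863 0.3752] size [0.0306 0.0284] ang 29.5 z50/95 [0.3219 0.3447]
wrist ridge@86 3160 ctr [0.5992 0.4609] size [0.1917 0.083 ] ang 39.9 z50/95 [0.086 0.086]
top ptr 11 [0.5854 0.1023 0.0795] [0.5977 0.1142 0.0865] [0.5928 0.1103 0.0827]
top rim 101 [ 0.585  -0.1095  0.0751] [0.6877 0.0955 0.0872] [ 0.6813 -0.0226  0.0795]
scene ptr 18 [0.5755 0.1068 0.07  ] [0.5978 0.1231 0.0889] [0.5927 0.1151 0.0824]
scene rim 189 [ 0.5806 -0.1098  0.0751] [0.6913 0.1052 0.0866] [0.6456 0.0092 0.0793]
wrist ptr 0
wrist rim 194 [ 0.6809 -0.0267  0.0751] [0.6885 0.0426 0.0823] [0.6842 0.0092 0.0794]
wrist twig_a 0.35 86 278 [0.456 0.019 0.101]
scene twig_a 0.49 299 210 [ 0.598 -0.048  0.037]
scene stake_a 0.62 295 216 [ 0.638 -0.032  0.045]
top twig_a 0.49 309 186 [0.649 0.065 0.035]
top stake_a 0.29 230 188 [0.626 0.369 0.097]
[0.38674612 0.33178845 0.27656088] pics/top2167.png
top2167.png
scene2152.png
wrist2137.png
wrist2132.png
scene2127.png
top2122.png
w2117.png
cmp.png
```

```bash
python3 -c "
from plant import ctrl
print(ctrl.sign_off())"
```

```text
the job is handed in; nothing more can be done
None
```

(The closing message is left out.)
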